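# Put the bench balance together for its check weighing

### The job

The bench balance was taken apart for cleaning: put it together for its check weighing. Set the pan on the balance's pin, the large check weight upright in the middle of the pan, the draft shield tube over both so that it stands on the balance around the pan, and the cover on the shield; the small check weight goes back into the middle bore of the weight block, between the empty large bore and the little weight. Everything ends fully seated, upright and let go; leave the jar and the tape measure where they stand.

Things in the scene. Friction and masses are not known exactly. Their poses are not given: they have to be found in the camera images.
- balance: Flat grey bench balance, fixed; origin on the table below the pan pin's axis, -x to its sloping front with display. Housing 108 mm to the front of the pin, 58 behind, 72 each side; level top at 32 mm height. On it a steel plinth, 48 mm wide, bevelled to 38 mm at its flat top at 40 mm, carries the tapered 9 mm brass pin, tip at 48 mm. The shield stands on the black ring round the plinth.
- weight_block: Wooden block 56 x 166 x 26 mm, fixed, three round bores in a row along its y axis, 8 mm deep (floors at 18 mm height), mouths bevelled 4 mm. Origin: on the table below the middle bore (31 mm wide, for the small weight). The large bore (38 mm), 52 mm to +y, stays empty; the smallest, 50 mm to -y, holds a little fixed weight, 20 mm wide, its top at 45 mm.
- pan: Balance pan of dark steel: disc 46 mm wide, 6 mm thick, on a round foot 34 mm wide, 9 mm high; 15 mm high in all, 80 g, standing on its foot. Origin: centre of the foot's underside, z up. A hole in the foot, 15 mm wide, 9 mm deep, drops over the balance's pin; the foot then rests on the plinth, the pan's top at 55 mm height. Grip it across the disc's edge.
- large_weight: Large brass check weight: cylinder 32 mm wide and 28 mm high with a neck and a knob 18 mm wide on top, 42 mm high in all, 200 g, standing. Origin: centre of its underside, z up.
- small_weight: Small brass check weight of the same shape: cylinder 25 mm wide and 22 mm high with a knob 15 mm wide on top, 34 mm high in all, 100 g, standing. Origin: centre of its underside, z up.
- shield: Draft shield: plain aluminium tube standing upright, open at both ends, 62 mm outside, 56 mm inside, 74 mm high, about 90 g. Origin: centre of its lower end, z up; both ends are alike. Grip it across the outside near the top.
- cover: Black cover of the shield: disc 68 mm wide and 5 mm thick with a knob 18 mm wide and 19 mm high on top and a bevelled step 49 mm wide and 5 mm deep below that drops into the tube, 29 mm high in all, about 50 g; stands on its step. Origin: centre of the step's underside, z up. Grip it by the knob.
- jar: Bystander: plain grey sample jar with white lid, 48 mm wide, 66 mm high. Origin: centre of its underside. Stays where it is.
- tape_measure: Bystander: blue pocket tape measure, 36 x 74 x 63 mm, standing on its edge. Origin: centre of its underside. Stays where it is.
There are look-alikes about, which are no part of the job. Leave any orange or red look-alike of the shield alone.

How it is judged (in metres and radians):
At the end, for the whole second after the job is handed in: All upright (3 degrees), seated to 2.5 mm (block 3 mm), at rest, released: pan on the pin (within 6 mm), large weight on the pan (8 mm from its middle), shield on the balance round them (7 mm), cover on the shield (7 mm), small weight in the block's middle bore (6 mm) (horizontal distance between pan and balance below 0.006 m and z of pan in the frame of balance between 0.0375 and 0.0425 m and angle between each of pan, large_weight, shield, cover, small_weight's own z axis and vertical below 0.06 rad and linear speed of each of pan, large_weight, shield, cover, small_weight below 0.02 m/s and horizontal distance between large_weight and pan below 0.008 m and z of large_weight in the frame of pan between 0.0125 and 0.0175 m and horizontal distance between shield and balance below 0.007 m and z of shield in the frame of balance between 0.0295 and 0.0345 m and horizontal distance between cover and shield below 0.007 m and z of cover in the frame of shield between 0.0665 and 0.0715 m and horizontal distance between small_weight and weight_block below 0.006 m and z of small_weight in the frame of weight_block between 0.015 and 0.021 m); the robot touches nothing.
It fails at once if the jar is pushed more than 25 mm from its place (distance of jar from where it was at the start of the episode above 0.025 m).
It fails at once if the tape measure is pushed more than 25 mm from its place (distance of tape_measure from where it was at the start of the episode above 0.025 m).
It also fails if it takes over 120 s, if anything falls off the work surface, if the arm or the gripper's body presses on something with over 40 N, if the wrist force passes 120 N, or if a joint passes its speed limit or range.

### The arm

A 6-joint arm with a two-finger parallel gripper is mounted at the origin on a cart in front of the work surface, level with it; the furniture and walls round the work are solid. World frame = base frame: x ahead of the robot, y to its left, z up, the work surface at z = 0. Lengths are in m, angles in degrees, forces in N, time in s.
With the tool pointing down it reaches from about 0.325 to 0.85 m from the base axis. Payload 15.5 kg.
Tool frame: the origin (TCP) lies midway between the tips of the shut fingers; the grasp point (between the pads) lies 19 mm behind it; z points along the fingers, y is the line along which they close (so a half turn about z gives the same grasp; the last joint's range is limited). The gripper opens to 91 mm and grips with 3 to 60 N. Pads are 32 mm wide; open, the fingers measure 118 mm over their backs; the gripper's body (76 mm by 178 mm) begins 60 mm behind the grasp point.
Start: joints at [-71.19, 28.281, 77.091, -0, 74.628, -5.472], TCP at [0.257, -0.57, 0.186] pointing down, gripper open.
Joint ranges: [-166.48, 166.48], [-47.26, 123.95], [12.59, 153.08], [-70.14, 250.14], [6.76, 159.57], [-176.63, 176.63]. Speed limits (degrees/s): [108.29, 108.29, 147.25, 172.46, 172.46, 172.46].

### API

Orientations are given as a 3x3 rotation matrix whose columns are the frame's x, y, z axes.
In Python, from bench import ctrl gives the robot as it stands. The module is installed in compiled form; this text tells all that it offers. Calls block until the motion is done:
- ctrl.goto(position, orientation): joint-space move of the TCP to a pose.
- ctrl.move_l(position, vel=0.15, ori=None, contact_N=None): straight line of the TCP; ori=None keeps the orientation; vel is the mean speed in m/s. With contact_N (N) it stops when the force on the tool has changed by that much, and returns True; else False.
- ctrl.movej(angles): joint-space move.
- ctrl.command_gripper(opening): opening from 0.0 (shut) to 1.0 (fully open); the grip force is fixed at half the most; returns when the fingers have stopped.
- ctrl.sleep(seconds).
- ctrl.ik(position, orientation): joint angles nearest the present ones, or None.
- ctrl.read_camera(name): name is "side" or "top"; returns the picture (384x512x3 uint8, blue, green, red); there is no depth.
- ctrl.camera_params(name): a dict with "fx", "fy", "cx", "cy" (pixels), "pose" (4x4, takes a point from camera to world coordinates). Camera axes: x right, y up, looking along -z (the intrinsics and any distortion apply to the point x, -y, -z); pixel columns grow to the right and rows downward; lengths in m; the calibration is good to about 2 mm. A picture is of the moment at which its call begins. camera_params takes no time and is no camera call.
A pose or a line that the arm cannot do raises ctrl.MotionError and nothing moves.
- ctrl.sign_off(): hands the job in; it is judged then, once.
Readings, each from a call of its own:
- ctrl.current_t(): time.
- ctrl.current_q(): joint angles.
- ctrl.current_dq(): joint speeds.
- ctrl.current_effort(): joint torques, N m.
- ctrl.current_tool_pos(): TCP position.
- ctrl.current_eef_rot(): TCP orientation.
- ctrl.current_contact_force(): force on the tool from outside, world axes, zero at the start.
- ctrl.current_wrist_torque(): the same for the moment, N m.
- ctrl.current_grip_width(): opening from 0.0 (shut) to 1.0 (fully open).
- ctrl.current_grasp_force(): force on a finger pad.
Only numpy, scipy, OpenCV 4.12 (cv2) and the standard library are available. Lean on these libraries where they do the work, as an engineer would, in place of code of your own. Each camera call takes 0.05 s, during which the arm holds its last target. There are 200 camera calls.

## Working session

There is one attempt and no reset: what is moved stays moved. The work goes in short steps, each a Python script; the robot and the scene stay as the last script left them, time stands still between calls to the robot, and variables do not carry over. Pictures are saved under pics/ and viewed, at most 14 in all, crops included, and the job is handed in when it is done.

```bash
mkdir -p pics; ls
python3 - <<'E'
from bench import ctrl
import cv2
for n in("top","side"):
    im=ctrl.read_camera(n); cv2.imwrite(f"pics/{n}0.png",im)
    p=ctrl.camera_params(n); print(n,p)
E
```

```text
pics
top {'fx': 475.1700150616872, 'fy': 475.1700150616872, 'cx': 259.78130248655975, 'cy': 187.44771727413715, 'pose': array([[-0.02233212,  0.9934132 , -0.11238988,  0.36897771],
       [-0.99974394, -0.02177989,  0.00613909, -0.0282907 ],
       [ 0.00365082,  0.1124982 ,  0.99364522,  1.41623186],
       [ 0.        ,  0.        ,  0.        ,  1.        ]])}
side {'fx': 498.5499183059141, 'fy': 498.5499183059141, 'cx': 259.9430098511062, 'cy': 185.87375613111627, 'pose': array([[-0.20371726,  0.5065618 , -0.8377914 , -0.78721457],
       [-0.97898271, -0.11379081,  0.1692469 ,  0.23122682],
       [-0.00959895,  0.8546618 ,  0.51909639,  0.84503998],
       [ 0.        ,  0.        ,  0.        ,  1.        ]])}
```

Run:
```python
import cv2
for n in("top","side"):
    im=cv2.imread(f"pics/{n}0.png"); cv2.imwrite(f"pics/{n}0b.png",cv2.resize(im,(800,600),interpolation=cv2.INTER_CUBIC))
```

```text
(no output)
```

View pics/top0b.png

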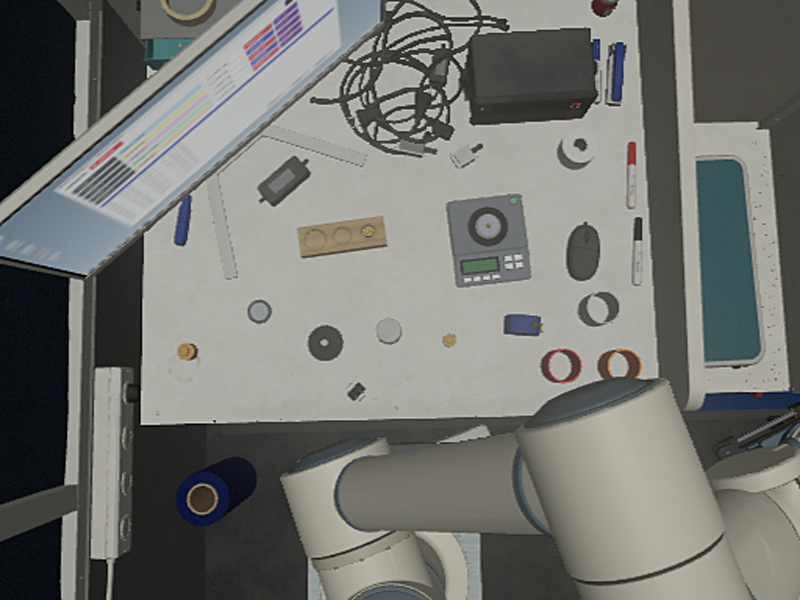

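View pics/side0b.png

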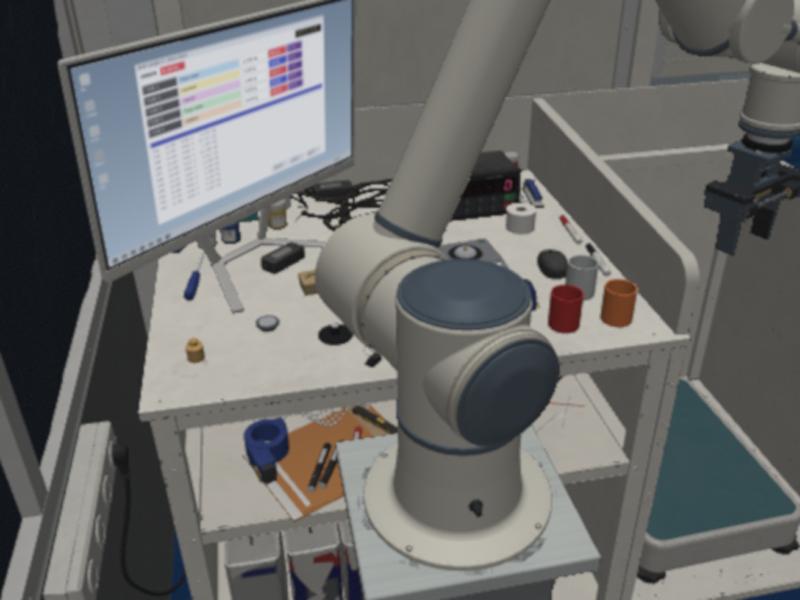

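The top view shows these candidates, in 800-px pixels:
- **Shield:** grey tube (599,308). The red (561,366) and orange (619,366) tubes and the white roll (576,150) are look-alikes.
- **Pan:** disc (259,311). The jar's lid at (389,330) could be mistaken for it.
- **Cover:** black disc (325,342).
- **Weights:** brass at (187,352), probably the large one, and (449,340), probably the small one. The weight at (368,231) is the fixed one in the block.

I'll measure these and check them in a crop.

```bash
cat > h.py <<'E'
import numpy as np, cv2
from bench import ctrl
def ray(n,uv):
    p=ctrl.camera_params(n); T=p["pose"]
    d=T[:3,:3]@np.array([(uv[0]-p["cx"])/p["fx"],-(uv[1]-p["cy"])/p["fy"],-1.0])
    return T[:3,3],d
def pt(n,uv,z):
    o,d=ray(n,uv); return o+d*(z-o[2])/d[2]
def px(n,P):
    p=ctrl.camera_params(n);T=p["pose"]
    c=T[:3,:3].T@(np.array(P)-T[:3,3]); return np.array([p["cx"]+p["fx"]*c[0]/-c[2],p["cy"]+p["fy"]*c[1]/c[2]])
E
python3 - <<'E'
from h import *
t=cv2.imread("pics/top0.png")
S=1.5625
for k,(u,v,z) in dict(shield=(599,308,.074),pan=(259,311,.015),lid=(389,330,.066),cover=(325,342,.01),lw=(187,352,.042),sw=(449,340,.034),bal=(488,226,.048),block=(342,236,.026),tape=(523,324,.063),red=(561,366,.074),orange=(619,366,.074)).items():
    P=pt("top",(u/S,v/S),z); print(k,P.round(3),np.hypot(*P[:2]).round(3))
c=[t[180:260,100:200],t[180:260,230:330],t[180:260,330:430],t[115:195,185:285],t[115:195,265:365]]
c=[cv2.resize(i,(400,320),interpolation=cv2.INTER_CUBIC) for i in c]
cv2.imwrite("pics/c1.png",cv2.resize(np.vstack([np.hstack(c[:2]),np.hstack(c[2:4])]),(750,600)))
E
```

```text
shield [ 0.485 -0.387  0.074] 0.621
pan [0.499 0.242 0.015] 0.555
lid [ 0.454 -0.004  0.066] 0.454
cover [0.438 0.118 0.01 ] 0.454
lw [0.424 0.369 0.042] 0.562
sw [ 0.435 -0.115  0.034] 0.45
bal [ 0.647 -0.193  0.048] 0.675
block [0.638 0.082 0.026] 0.643
tape [ 0.46  -0.249  0.063] 0.523
red [ 0.382 -0.313  0.074] 0.494
orange [ 0.38  -0.417  0.074] 0.564
```

View pics/c1.png

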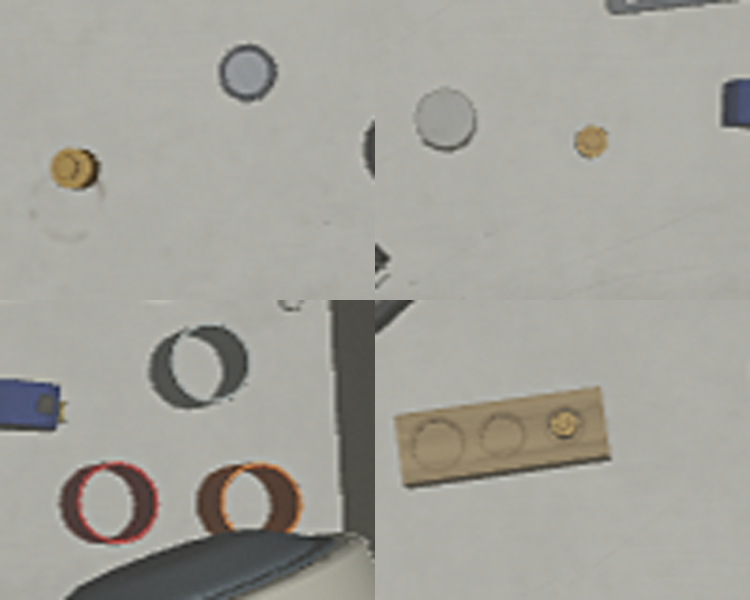

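```bash
cat >> h.py <<'E'
def tri(a,b):
    o1,d1=ray("top",a);o2,d2=ray("side",b)
    k=np.linalg.lstsq(np.c_[d1,-d2],o2-o1,rcond=None)[0]
    p,q=o1+k[0]*d1,o2+k[1]*d2; return (p+q)/2,np.linalg.norm(p-q)
def blobs(m,amin=20):
    n,l,s,c=cv2.connectedComponentsWithStats(m.astype(np.uint8)*255)
    return [(c[i].round(1),s[i]) for i in range(1,n) if s[i][4]>=amin]
E
python3 - <<'E'
from h import *
S=1.5625
def T(a,b): print(*[x.round(3) for x in tri(np.array(a)/S,np.array(b)/S)])
T((85,275),(108,275)); T((382,20),(352,163)); T((690,400),(688,268)); T((697,125),(612,165)); T((187,350),(194,342))
t=cv2.imread("pics/top0.png").astype(int);b,g,r=t[...,0],t[...,1],t[...,2]
br=(r-b>45)&(g-b>15)
print("brass");[print(c,s) for c,s in blobs(br)]
hsv=cv2.cvtColor(t.astype(np.uint8),cv2.COLOR_BGR2HSV)
gray=t.mean(2)
for nm,(x0,x1,y0,y1),th in [("pan",(150,182,183,215),130),("cover",(190,226,200,240),110),("shield",(365,400,182,215),120),("jar",(235,262,198,225),150)]:
    m=np.zeros(gray.shape,bool); m[y0:y1,x0:x1]=gray[y0:y1,x0:x1]<th
    print(nm,gray[y0,x0]);[print(c,s) for c,s in blobs(m,15)]
E
```

```text
[0.56  0.527 0.12 ] 0.001
[ 1.025 -0.002  0.111] 0.003
[ 0.319 -0.517  0.138] 0.0
[ 0.799 -0.573  0.14 ] 0.025
[0.428 0.376 0.034] 0.008
brass
[235.  147.6] [232 145   7   6  34]
[287.3 217.4] [284 214   8   8  49]
[118.8 224.4] [114 220  11  10  93]
[399.5 230.3] [389 223  22  19  65]
[128.5 318.7] [120 310  19  19  63]
pan 173.66666666666666
[166.1 199.4] [158 192  16  15  88]
cover 172.33333333333334
[207.9 219.3] [197 208  23  23 382]
shield 171.33333333333334
[389.9 194.8] [380 187  16  20 142]
[374.9 200.1] [370 188  17  21 123]
jar 173.0
[249.5 214.9] [241 204  16  17  51]
```

Run:
```python
from h import *
t=cv2.imread("pics/top0.png").astype(int);b,g,r=t[...,0],t[...,1],t[...,2]
gray=t.mean(2)
w=np.zeros(gray.shape,np.uint8); w[130:170,185:255]=((r-b)>22)[130:170,185:255]
c=max(cv2.findContours(w,0,1)[0],key=cv2.contourArea); R=cv2.minAreaRect(c); print("block",R)
for z in (.026,.013): print([pt("top",q,z)[:2].round(4) for q in cv2.boxPoints(R)], pt("top",R[0],z)[:2])
m=np.zeros(gray.shape,bool); m[125:165,292:333]=(gray<75)[125:165,292:333]
for c,s in blobs(m,15): print("ring",c,s,pt("top",(s[0]+(s[2]-1)/2,s[1]+(s[3]-1)/2),.033).round(4))
m2=np.zeros(gray.shape,bool); m2[120:190,280:345]=((gray<140)&(gray>0))[120:190,280:345]
c=max(cv2.findContours(m2.astype(np.uint8),0,1)[0],key=cv2.contourArea);R=cv2.minAreaRect(c);print("bal",R,[pt("top",q,.03)[:2].round(3) for q in cv2.boxPoints(R)])
print(gray[138:152,303:322].astype(int))
```

```text
block ((218.31997680664062, 150.739990234375), (18.80904197692871, 55.86143493652344), 81.8698959350586)
[array([0.6566, 0.1697]), array([0.677 , 0.0049]), array([ 0.6206, -0.002 ]), array([0.6004, 0.1621])] [0.63859583 0.08376028]
[array([0.6593, 0.1715]), array([0.6799, 0.0052]), array([ 0.6229, -0.0017]), array([0.6026, 0.1639])] [0.64111702 0.08480807]
ring [311.7 144.7] [300 133  25  25 264] [ 0.6485 -0.1942  0.033 ]
bal ((312.300048828125, 153.4000244140625), (55.93966293334961, 49.365821838378906), 82.87498474121094) [array([ 0.7  , -0.114]), array([ 0.716, -0.261]), array([ 0.548, -0.274]), array([ 0.533, -0.13 ])]
[[ 64  63  63  60  89 136 142 145 147 149 149 147 147 132  84  58  63  63
   62]
 [ 65  63  57 110 138 146 151 150 149 150 149 150 150 148 130  83  61  62
   64]
 [ 64  60  86 131 143 148 147 147 146 146 146 147 148 151 148 132  83  60
   62]
 [ 62  71 128 139 146 147 147 148 147 149 149 149 150 150 153 147 112  71
   62]
 [ 59  91 127 144 149 147 147 148 148 135 143 146 143 143 143 144 113  70
   61]
 [ 59 102 126 143 146 143 144 146 117 114 119 142 147 146 147 145 145  93
   59]
 [ 58 107 127 144 147 147 148 129  97 101  96 139 148 147 148 147 145  90
   59]
 [ 59 124 132 146 148 147 148 151 112  85 105 142 148 147 147 146 142  98
   64]
 [ 59  85 122 136 145 147 145 146 148 149 148 145 144 144 145 138 138  89
   58]
 [ 61  82 120 134 142 144 143 143 144 145 145 145 145 147 149 140 122  79
   60]
 [ 64  60 122 129 133 144 148 147 148 146 147 147 148 149 141 138  97  62
   60]
 [ 64  59  82 125 130 136 147 150 150 150 149 148 150 144 135 108  69  61
   63]
 [ 63  65  59  79 119 126 129 134 141 142 141 137 129 130 120  77  58  62
   64]
 [ 64  64  63  59  70 107 126 128 127 126 127 130 134 105  67  59  63  63
   62]]
```

```bash
cat >> h.py <<'E'
def rot(deg):
    a=np.radians(deg); best=None
    y=np.array([-np.sin(a),np.cos(a),0]); z=np.array([0,0,-1.]); x=np.cross(y,z)
    return np.c_[x,y,z]
def R_for(p,deg):
    c=[(abs(q[5]),i) for i in (0,1) if (q:=ctrl.ik(list(p),rot(deg+180*i))) is not None]
    return rot(deg+180*min(c)[1])
def above(x,y,z,deg): ctrl.goto([x,y,z],R_for((x,y,z),deg))
def mv(x,y,z,vel=.15,**k): return ctrl.move_l([x,y,z],vel=vel,**k)
def grip(mm): ctrl.command_gripper(mm/91.); return round(ctrl.current_grip_width()*91,1)
def stat(s=""): print(s,"t",round(ctrl.current_t(),1),"tcp",np.round(ctrl.current_tool_pos(),4),"F",np.round(ctrl.current_contact_force(),1),"w",round(ctrl.current_grip_width()*91,1),"gf",np.round(ctrl.current_grasp_force(),1))
E
python3 - <<'E'
from h import *
P=pt("top",(166,199.5),.013); print(P, pt("top",(312,144),.046))
p=ctrl.current_tool_pos(); mv(p[0],p[1],.30,.3); stat("up")
above(P[0],P[1],.10,0); stat("above"); 
grip(70); mv(P[0],P[1],.004,.15); stat("down"); print(grip(30)); stat("g1")
grip(70); mv(P[0],P[1],.03,.15); ctrl.goto([P[0],P[1],.03],R_for((P[0],P[1],.03),90)); mv(P[0],P[1],.004); print(grip(30)); stat("g2")
grip(70); mv(P[0],P[1],.1,.3); mv(P[0]-.12,P[1]-.12,.25,.4); stat()
im=ctrl.read_camera("top"); cv2.imwrite("pics/p1.png",im); g=im.mean(2)
m=np.zeros(g.shape,bool); m[183:215,150:182]=g[183:215,150:182]<130
for c,s in blobs(m,15): print(c,s,pt("top",(s[0]+(s[2]-1)/2,s[1]+(s[3]-1)/2),.013).round(4))
cv2.imwrite("pics/p1c.png",cv2.resize(im[130:280,90:290],(800,600)))
E
```

```text
[0.49787267 0.24149623 0.013     ] [ 0.64884824 -0.19277745  0.046     ]
up t 0.6 tcp [ 0.2569 -0.5694  0.3004] F [ 0.  -0.2 -0.9] w 91.0 gf 0.0
above t 3.7 tcp [0.4983 0.241  0.1001] F [-0.7 -0.5  0.5] w 90.6 gf 0.0
down t 5.0 tcp [0.4983 0.2417 0.0046] F [ 0.3  0.4 -0.7] w 70.0 gf 0.0
30.2
g1 t 5.8 tcp [0.4979 0.2415 0.004 ] F [ 1.2 -0.1  0.1] w 30.2 gf 0.0
30.3
g2 t 9.4 tcp [0.4979 0.2415 0.004 ] F [-0.6  0.1  0.6] w 30.3 gf 0.0
 t 11.3 tcp [0.3778 0.1215 0.2492] F [-0.3 -0.  -0.7] w 69.6 gf 0.0
[169.4 201.6] [150 192  32  20 173] [0.492 0.243 0.013]
```

View pics/p1c.png

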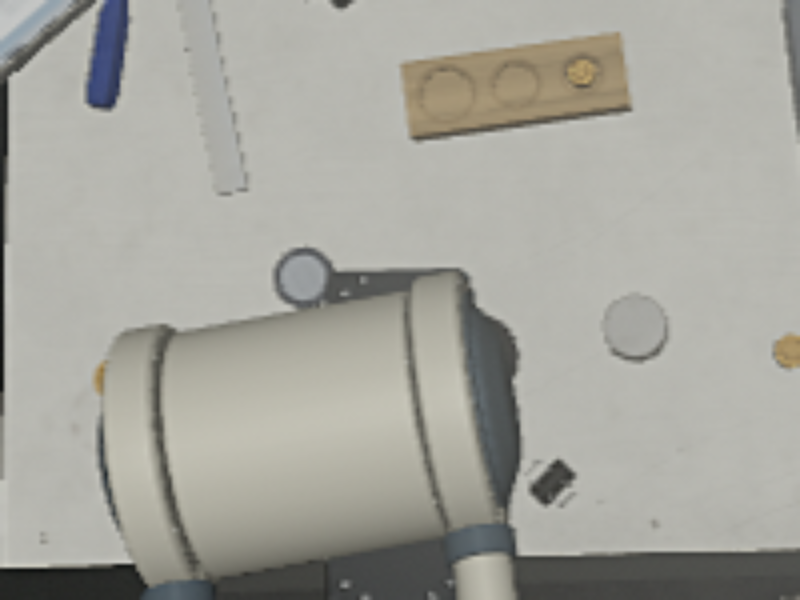

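The disc at crop (303,277) hasn't moved, yet the fingers closed on nothing there. I'll triangulate its height and look at it from the side with the fingers close by.

Run:
```python
from h import *
S=1.5625
print(tri((165.9,199.4),np.array((267,322))/S), px("side",(.498,.2415,.015)), px("side",(.498,.2415,.0)))
above(.498,.2415,.10,0); mv(.498,.2415,.004); grip(70); stat()
im=ctrl.read_camera("side"); cv2.imwrite("pics/s1.png",im); cv2.imwrite("pics/s1c.png",cv2.resize(im[140:260,100:260],(800,600),interpolation=cv2.INTER_CUBIC))
```

```text
(array([0.498512  , 0.24428568, 0.01294469]), np.float64(0.004910110006786275)) [172.57022582 205.58297893] [173.06710535 209.70405494]
 t 13.7 tcp [0.4985 0.2417 0.0048] F [-0.2  1.1  0.4] w 70.2 gf 0.0
```

View pics/s1c.png

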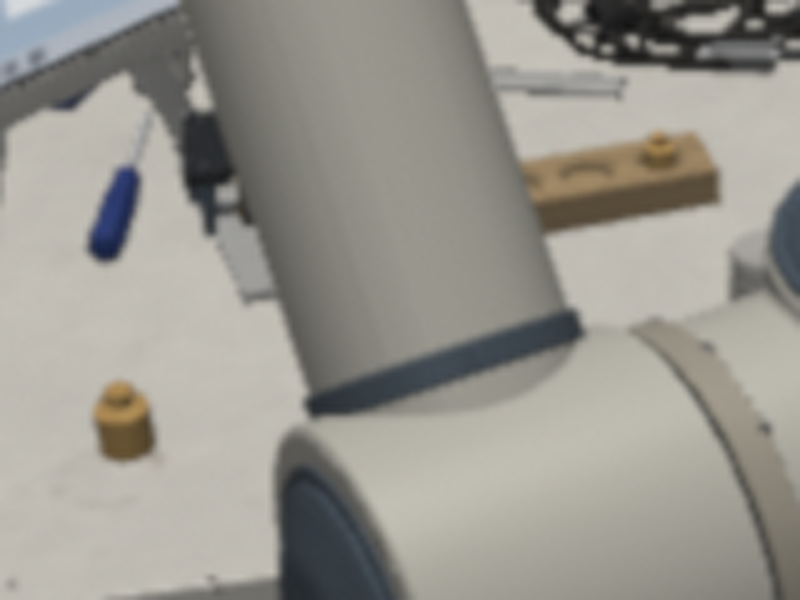

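Run:
```python
from h import *
S=1.5625
print("start tip",px("side",(.257,-.57,.186))*S)
for dy in (0,.035,.05): 
    for z in (.004,.02,.05): print(dy,z,((px("side",(.498,.2415+dy,z))-[100,140])*5).round())
print(grip(0)); stat()
im=ctrl.read_camera("side"); t=ctrl.read_camera("top"); grip(70)
cv2.imwrite("pics/s2c.png",np.hstack([cv2.resize(im[160:240,110:210],(400,320),interpolation=2),cv2.resize(t[160:240,110:210],(400,320),interpolation=2)]))
```

```text
start tip [739.04771857 257.67107103]
0 0.004 [365. 343.]
0 0.02 [362. 321.]
0 0.05 [357. 279.]
0.035 0.004 [306. 350.]
0.035 0.02 [303. 328.]
0.035 0.05 [298. 286.]
0.05 0.004 [281. 353.]
0.05 0.02 [278. 331.]
0.05 0.05 [272. 289.]
0.3
 t 14.8 tcp [0.498  0.2415 0.004 ] F [-0.  -0.1 -0.4] w 0.3 gf 0.0
```

View pics/s2c.png

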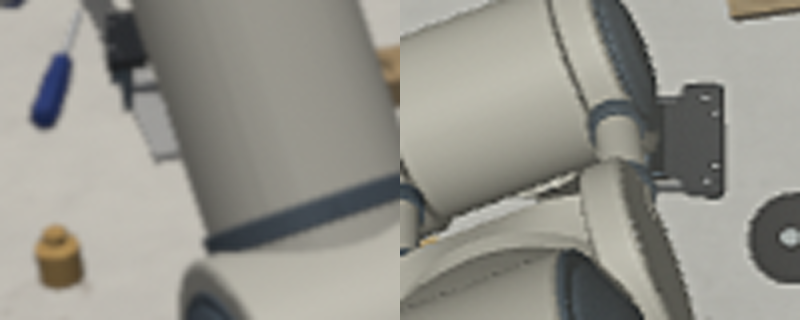

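Run:
```python
from h import *
mv(.498,.2415,.06); grip(0); c=mv(.498,.2415,.002,.05,contact_N=4); stat(c); mv(.498,.2415,.08); 
mv(.38,.06,.25,.4)
im=ctrl.read_camera("side"); t=ctrl.read_camera("top"); s0=cv2.imread("pics/side0.png"); 
cv2.imwrite("pics/s3c.png",np.hstack([cv2.resize(i,(260,260),interpolation=2) for i in (s0[110:175,447:512],im[180:230,145:195],t[175:225,140:190])]))
cv2.imwrite("pics/full3.png",t)
```

```text
False t 19.0 tcp [0.4982 0.2416 0.0023] F [ 0.2 -0.4  0.1] w 0.6 gf 0.0
```

View pics/s3c.png

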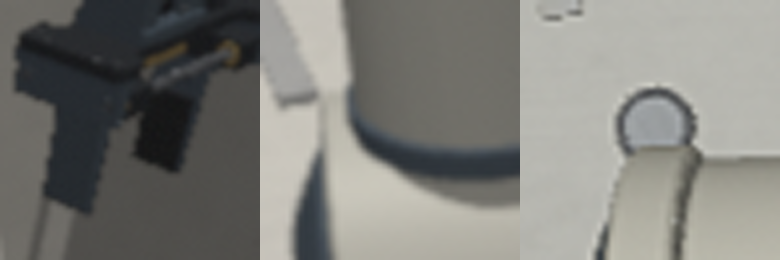

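Run:
```python
from h import *
s=2**-.5
y=np.array([0,1.,0]);z=np.array([s,0,-s]);R=np.c_[np.cross(y,z),y,z]
P=[.55,-.33,.2]
qs=[ctrl.ik(P,A) for A in (R,R@np.diag([-1,-1,1.]))]; print([None if q is None else np.round(q) for q in qs])
above(.40,-.2,.3,0)
c=[(abs(ctrl.ik(P,A)[5]),i) for i,A in enumerate((R,R@np.diag([-1,-1,1.]))) if ctrl.ik(P,A) is not None]
ctrl.goto(P,(R,R@np.diag([-1,-1,1.]))[min(c)[1]]); stat()
p=np.array(ctrl.current_tool_pos()); o=[]; print(ctrl.current_q())
for n in("top","side"):
    im=ctrl.read_camera(n); cv2.imwrite(f"pics/{n}4.png",im); u=px(n,p); print(n,u); i=u.astype(int)
    o.append(cv2.resize(im[i[1]-37:i[1]+38,i[0]-50:i[0]+50],(400,300),interpolation=2))
cv2.imwrite("pics/s4c.png",np.hstack(o))
```

```text
[array([-58.,  21., 110.,  65.,  41., 164.]), array([-58.,  21., 110.,  65.,  41., -16.])]
 t 24.1 tcp [ 0.5504 -0.3294  0.2004] F [ 0.3 -0.1 -0.3] w 0.3 gf 0.0
[-57.49235686  21.43802039 109.85515955  64.79272222  41.28748131
 -15.99553458]
top [372.78540548 168.1410064 ]
side [350.82801956 124.61842984]
```

View pics/s4c.png

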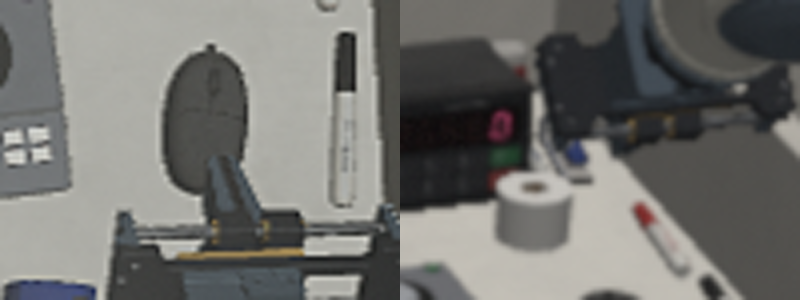

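The fingertips sit about 20 mm short of the reported TCP along the tool axis: top crop tip at (218,160), expected (200,150). The start picture shows the same. A contact probe on the pan will measure this offset.

Run:
```python
from h import *
mv(.5,-.3,.3,.3)
above(.498,.2415,.05,0); c=mv(.498,.2415,-.022,.04,contact_N=3); stat(c); mv(.498,.2415,.03)
mv(.498,.28,.03); c=mv(.498,.28,-.03,.04,contact_N=3); stat(c); mv(.498,.28,.05)
```

```text
True t 28.2 tcp [ 0.4979  0.2415 -0.0132] F [-1.3 -0.9 11.1] w 0.7 gf 5.4
True t 30.4 tcp [ 0.4979  0.28   -0.0282] F [-0.6 -0.6  8.1] w 0.4 gf 4.5
```

Table contact came at a reported z of -0.028, and the 15 mm pan at -0.013. So the real tips are 28 mm above the reported TCP, and I'll compensate for that. Next I'll centre the pan by squeezing it twice and compare with the camera.

```bash
cat >> h.py <<'E'
DZ=.028   # real finger tips lie this much above the reported TCP (tool down)
def above(x,y,z,deg): ctrl.goto([x,y,z-DZ],R_for((x,y,z-DZ),deg))
def mv(x,y,z,vel=.15,**k): return ctrl.move_l([x,y,z-DZ],vel=vel,**k)
E
python3 - <<'E'
from h import *
x,y=.498,.2415
above(x,y,.06,0); grip(70); mv(x,y,.003); print(grip(0)); stat("g1")
grip(65); mv(x,y,.025,.3); above(x,y,.025,90); mv(x,y,.003); print(grip(0)); stat("g2")
grip(60); mv(x,y,.05,.3); mv(x-.1,y-.22,.2,.5)
im=ctrl.read_camera("top"); cv2.imwrite("pics/p5.png",im); g=im.mean(2)
m=np.zeros(g.shape,bool); m[183:215,150:182]=g[183:215,150:182]<130
for c,s in blobs(m,15): print(c,s,pt("top",(s[0]+(s[2]-1)/2,s[1]+(s[3]-1)/2),.013).round(4))
stat()
E
```

```text
44.5
g1 t 33.6 tcp [ 0.4984  0.2417 -0.0245] F [0.5 0.9 7.1] w 44.5 gf 30.0
44.4
g2 t 36.5 tcp [ 0.4984  0.2416 -0.0245] F [-0.4  0.   6.3] w 44.4 gf 30.0
[167.5 199.7] [160 192  15  16  82] [0.4978 0.2385 0.013 ]
 t 38.3 tcp [0.3979 0.0224 0.1709] F [-0.5  0.3 -0.1] w 60.0 gf 0.0
```

Run:
```python
from h import *
x,y=.498,.2415
above(x,y,.05,0); mv(x,y,.005); print(grip(0)); stat("g"); mv(x,y,.07,.2)
x,y=.6487,-.1918
above(x,y,.085,0); mv(x,y,.06,.1); c=mv(x,y,.043,.04,contact_N=6); stat(c)
if c and ctrl.current_tool_pos()[2]+DZ>.049:
    for dx,dy in ((.002,0),(-.002,0),(0,.002),(0,-.002)):
        z=ctrl.current_tool_pos()[2]+DZ; mv(x+dx,y+dy,z+.002); c=mv(x+dx,y+dy,.043,.04,contact_N=6); stat((dx,dy,c))
        if ctrl.current_tool_pos()[2]+DZ<.049: break
```

```text
44.8
g t 40.2 tcp [ 0.4987  0.2416 -0.0221] F [-0.6 -1.5  8.7] w 44.8 gf 30.0
True t 43.6 tcp [ 0.6488 -0.1919  0.017 ] F [ 1.3 -1.5  0.7] w 44.8 gf 30.0
```

Run:
```python
from h import *
print(grip(58)); mv(.6487,-.1918,.11,.3)
P=pt("top",(119.3,224.7),.028); x,y=P[0],P[1]+.002; print(P, pt("top",(287.6,217.6),.024))
above(x,y,.09,0); mv(x,y,.009); print(grip(0)); stat("lw"); mv(x,y,.1,.25)
t=ctrl.read_camera("top")
x,y=.6487,-.1918
above(x,y,.12,0); mv(x,y,.08,.15); c=mv(x,y,.0635,.04,contact_N=6); stat(c)
```

```text
58.0
[0.42584753 0.37444757 0.028     ] [ 0.43582888 -0.11635034  0.024     ]
30.9
lw t 47.8 tcp [ 0.4262  0.3769 -0.0185] F [-1.   1.6  7.2] w 30.9 gf 30.0
True t 51.4 tcp [ 0.6489 -0.1918  0.0363] F [ 1.4 -0.6  3.6] w 31.0 gf 30.0
```

Run:
```python
from h import *
print(grip(50)); mv(.6489,-.1918,.14,.3)
x,y=.4358,-.1148
above(x,y,.09,97); 
mv(x,y,.0125); print(grip(0)); stat("sw"); mv(x,y,.08,.25)
x,y=.637,.0845
above(x,y,.07,97); mv(x,y,.045,.15); c=mv(x,y,.029,.04,contact_N=6); stat(c)
for n in("top","side"): cv2.imwrite(f"pics/{n}6.png",ctrl.read_camera(n))
```

```text
49.9
23.3
sw t 55.1 tcp [ 0.4362 -0.1149 -0.0151] F [-0.   0.1  7.7] w 23.3 gf 30.0
True t 57.3 tcp [0.6373 0.0844 0.0025] F [ 1.7 -0.2  5.2] w 23.4 gf 30.0
```

Small weight stopped at the seated height. I'll let go, then check the balance and shield in the picture.

Run:
```python
from h import *
print(grip(40)); mv(.6373,.0844,.10,.3); mv(.5,.0,.15,.5); stat()
t=ctrl.read_camera("top"); cv2.imwrite("pics/top7.png",t)
cv2.imwrite("pics/c7.png",np.vstack([cv2.resize(t[115:215,290:423],(532,400),interpolation=2)[:300],cv2.resize(t[125:175,190:279],(532,300),interpolation=2)]))
g=t.mean(2)
m=np.zeros(g.shape,bool); m[180:217,362:402]=g[180:217,362:402]<135
for c,s in blobs(m,15): print(c,s)
m=np.zeros(g.shape,bool);b,gg,r=[t[...,i].astype(int) for i in range(3)]
br=(r-b>45)&(gg-b>15)
for c,s in blobs(br,15): print("brass",c,s)
```

```text
40.1
 t 58.8 tcp [ 0.4989 -0.0006  0.1218] F [ 0.2  0.4 -0.5] w 40.4 gf 0.0
[382.9 197.4] [370 187  26  22 280]
brass [314.  141.6] [309 137  11  11  91]
brass [231.5 140.7] [216 138  29   7  43]
brass [202.5 144.5] [195 143  14   4  17]
brass [201.2 154.5] [196 151  10   7  16]
brass [399.3 233.6] [389 223  22  22  88]
```

View pics/c7.png

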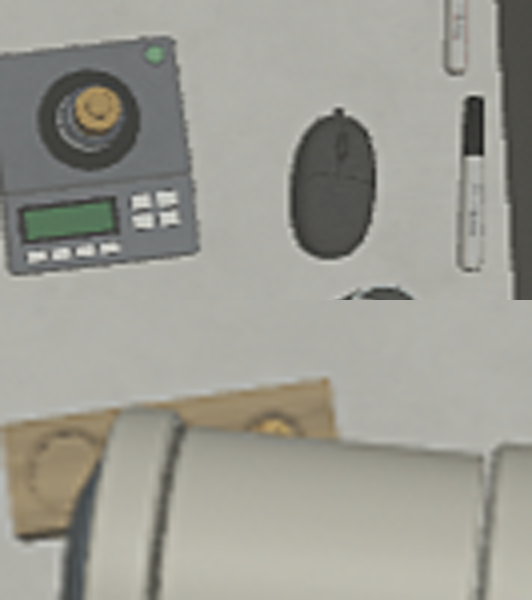

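Run:
```python
from h import *
print("lw",pt("top",(314,142),.084), "ring",pt("top",(311.9,144.9),.033))
a=np.linspace(0,2*np.pi,90)
def bb(x,y):
    q=np.array([px("top",(x+.031*np.cos(k),y+.031*np.sin(k),z)) for z in(0,.074) for k in a]); return np.r_[q.min(0),q.max(0)]
B=bb(.48,-.385); print(B)
J=np.c_[(bb(.49,-.385)-B)/.01,(bb(.48,-.375)-B)/.01]
d,r,_,_=np.linalg.lstsq(J,np.array([369.5,186.5,395.5,208.5])-B,rcond=None); x,y=np.array([.48,-.385])+d; print(x,y,r,bb(x,y))
```

```text
lw [ 0.64676452 -0.19412569  0.084     ] ring [ 0.64880144 -0.19394785  0.033     ]
[366.04962993 188.2008876  393.77280219 211.58923875]
0.4867993967391834 -0.39282931444583113 [2.80812173] [368.55270645 185.76774724 396.395355   209.25681929]
```

Run:
```python
from h import *
x,y=.487,-.391
mv(.5,-.15,.2,.5); grip(91); above(x,y,.13,0); mv(x,y,.043); print(grip(0)); stat("sh"); mv(x,y,.18,.25)
cv2.imwrite("pics/side8.png",ctrl.read_camera("side"))
x,y=.6487,-.1918
above(x,y,.18,0); stat()
c=mv(x,y,.085,.1,contact_N=8); stat(c)
if not c: c=mv(x,y,.073,.04,contact_N=6); stat(c)
```

```text
61.8
sh t 62.8 tcp [ 0.4872 -0.3912  0.0154] F [-0.3  0.2  5.9] w 61.8 gf 30.0
 t 64.6 tcp [ 0.648  -0.1929  0.1515] F [ 0.8  0.5 -0.4] w 61.9 gf 30.0
False t 65.7 tcp [ 0.6492 -0.192   0.0577] F [ 0.  -0.3 -1.2] w 61.9 gf 30.0
True t 66.0 tcp [ 0.6493 -0.192   0.0467] F [ 1.  -0.2  2.3] w 62.3 gf 30.0
```

Run:
```python
from h import *
print(grip(85)); mv(.6493,-.192,.16,.3)
P=pt("top",(208,219),.009); x,y=P[0],P[1]+.002; print(P)
above(x,y,.09,0); grip(45)
t=ctrl.read_camera("top"); s=ctrl.read_camera("side")
mv(x,y,.018); print(grip(0)); stat("c1"); grip(40); mv(x,y,.035,.3); above(x,y,.035,90); mv(x,y,.015); print(grip(0)); stat("c2")
mv(x,y,.09,.25); stat("up")
u=px("side",(.649,-.193,.1)).astype(int); print(u)
a=cv2.resize(t[115:175,275:355],(400,300),interpolation=2); b=cv2.resize(s[u[1]-30:u[1]+30,u[0]-40:u[0]+40],(400,300),interpolation=2)
cv2.imwrite("pics/c9.png",np.hstack([a,b])); cv2.imwrite("pics/top9.png",t)
```

```text
85.0
[0.43762948 0.11819648 0.009     ]
16.2
c1 t 71.3 tcp [ 0.4379  0.1202 -0.0096] F [-0.5  0.8  7.9] w 16.2 gf 30.0
17.0
c2 t 74.4 tcp [ 0.4379  0.1202 -0.0126] F [-0.6 -0.1  7.1] w 17.0 gf 30.0
up t 74.8 tcp [0.4381 0.1203 0.0627] F [ 0.6 -1.1 -1.5] w 16.7 gf 30.0
[298 144]
```

View pics/c9.png

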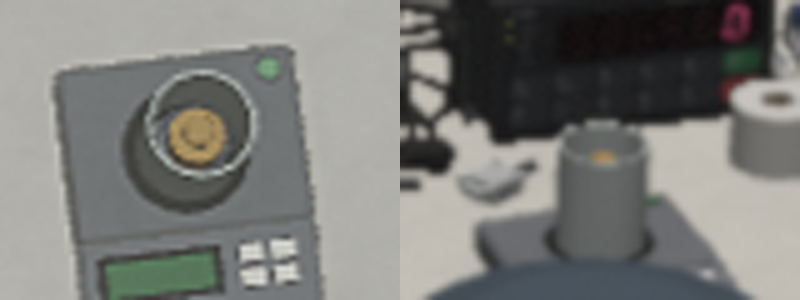

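The shield stands upright on the ring round the weight, with its rim centred at top crop (204,124). Placing the cover now.

Run:
```python
from h import *
P=pt("top",(315.8,139.8),.106); print(P)
x,y=(P[0]+.649)/2,-.192
mv(.438,.12,.17,.3); above(x,y,.17,90); mv(x,y,.13,.15); c=mv(x,y,.1155,.04,contact_N=5); stat(c)
```

```text
[ 0.64835032 -0.19666385  0.106     ]
True t 77.5 tcp [ 0.6489 -0.192   0.0881] F [0.8 0.1 3.7] w 16.5 gf 30.0
```

Run:
```python
from h import *
print(grip(45)); mv(.6489,-.192,.2,.2); above(.38,-.15,.3,0); stat()
t=ctrl.read_camera("top"); s=ctrl.read_camera("side")
u=px("side",(.649,-.193,.1)).astype(int); v=px("side",(.637,.083,.03)).astype(int)
f=lambda i:cv2.resize(i,(400,300),interpolation=2)
cv2.imwrite("pics/c10.png",np.vstack([np.hstack([f(t[115:175,275:355]),f(s[u[1]-30:u[1]+30,u[0]-40:u[0]+40])]),np.hstack([f(t[120:180,180:260]),f(s[v[1]-30:v[1]+30,v[0]-40:v[0]+40])])]))
```

```text
45.1
 t 80.0 tcp [ 0.3804 -0.1501  0.2716] F [-0.   0.5 -0. ] w 44.9 gf 0.0
```

View pics/c10.png

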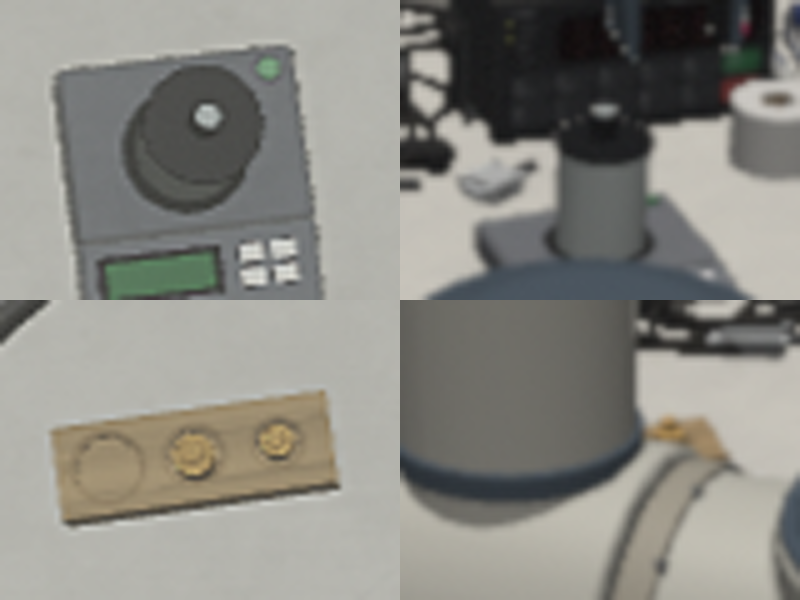

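The cover sits level on the shield, with its knob at top crop (207,116). The small weight is in the middle bore at (193,453), between the empty large bore and the little weight. Handing in.

```bash
python3 -c "
from bench import ctrl
print(ctrl.sign_off())"
```

```text
the job is handed in; nothing more can be done
None
```

The balance is assembled and handed in at about 80 s of robot time: pan, large weight, shield and cover are stacked on the balance and the small weight is in the middle bore, all at the expected seated heights and upright in the last pictures; the sign-off returned no verdict.

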